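# Load a flanged hub on the slanted arbor of a welding positioner

### The job

Load the flanged hub on the welding positioner: slide it flange first along the slanted arbor, turn it by feel until the two drive pins on the faceplate drop into its bolt holes, and push it fully home, with the flange flush against the faceplate. Feel your way gently and never force it against pins or arbor, and leave the other things on the table alone. Let go when it is home.

Things in the scene. Friction and masses are not known exactly. Their poses are not given: they have to be found in the camera images.
- hub: bare steel flanged hub, 0.48 to 0.78 kg, flange down on the table. Flange 84 mm across, 12 mm thick; above it a plain round neck 43 mm across, 46 mm high over all. Bore 27 mm, right through. Four 12 mm bolt holes through the flange, 31 mm from the axis, on +x, +y, -x and -y. Origin: centre of the flange's underside; z: along the bore, out of the neck
- arbor: slanted round steel bar 25 mm across, standing 58 mm out of the faceplate, the last 12 mm a bullet nose; it has 1.1 mm play all round in the hub's bore. Origin: centre of the faceplate's front; z: out along the arbor, 55 degrees above level, its heading from square to the robot's right (-y) to 30 degrees nearer the robot
- positioner: grey bench welding positioner, fixed; carries arbor and faceplate (104 mm disc). Two drive pins stand out of the plate on opposite sides of the arbor: 8 mm across, 9 mm tall, 31 mm from its axis, at an angle not reported: feel for it or look. The flange stops 9 mm short until holes meet them. A worm gear holds the plate still. Pins, plate and arbor bear 60 N in all. Origin: underside; -x: front
- bracket: welded bracket: base plate 62x105x8 mm with an upright tab, 52 mm tall; leave alone; origin under its base
- nut: loose hex nut 22x25x10 mm lying flat; leave alone; origin under its centre
- tin: closed black round tin, 54 mm across, 55 mm tall; leave alone; origin under its base
Mind the look-alikes: they are no part of the job. What is shaped like the hub but purple is not meant.

How it is judged:
By the outcome, as a careful person would: the job done as asked, in the order asked, and still so for the second after the job is handed in, with the robot touching nothing.
It also fails if it takes over 72 s, if anything falls off the work surface, if the arm or the gripper's body presses on something with over 40 N, if the wrist force passes 120 N, or if a joint passes its speed limit or range.

### The arm

A 7-joint arm with a two-finger parallel gripper is mounted at the origin on the work surface; the furniture and walls round the work are solid. World frame = base frame: x ahead of the robot, y to its left, z up, the work surface at z = 0. Lengths are in mm, angles in rad, forces in N, time in s.
With the tool pointing down it reaches from about 400 to 875 mm from the base axis. Payload 4.4 kg.
Tool frame: the origin (TCP) lies on the centre line of the jaws, within the pads' length; the fingertips stand 25 mm ahead of it and the grasp point (between the pads) lies 6 mm ahead of it (ctrl.finger_overhang is the distance from the TCP to the fingertips, in mm); z points along the fingers, y is the line along which they close (so a half turn about z gives the same grasp; the last joint's range is limited). The gripper opens to 85 mm and grips with 20 to 120 N. Pads are 22 mm wide; open, the fingers measure 114 mm over their backs; the gripper's body (76 mm by 85 mm) begins 54 mm behind the grasp point. The pads swing forward as they close: fully open they stand 13 mm farther back than shut.
Start: joints at [-1.239, 0.628, 0.038, 1.517, -0.027, 0.996, -0.02], TCP at [251.783, 599.269, 256.313] pointing down, gripper open.
Joint ranges: [-3.06, 3.06], [-0.37, 2.12], [-1.25, 1.32], [0.18, 2.47], [-1.1, 4.24], [0.23, 1.98], [-2.94, 2.94]. Speed limits (rad/s): [2.57, 2.57, 3.14, 3.14, 3.14, 3.14, 3.14].

### API

Orientations are given as [roll, pitch, yaw] about the fixed x, y, z axes, in that order (R = Rz(yaw) Ry(pitch) Rx(roll)).
In Python, from cell import ctrl gives the robot as it stands. The module is installed in compiled form; this text tells all that it offers.
- The arm moves only by the tool play_rows, never from a script. Its argument "targets" is a list of rows, each a list of 5 numbers: the closure, from 0 (fully open) to 1 (shut), then the shift along the tool's x, y, z in cm, then the turn about the tool's z in degrees. In form: [[gripper, dx, dy, dz, spin], ...]. A call has 1 to 10 rows; each row is the pose to reach, as a shift and turn from the pose commanded when the call began, along the tool's axes at that moment; what a row does not reach only later rows make up. A row lasts 1/10 s, in which the tool goes at most 50 mm and 8.59 degrees, less where a joint would pass 70% of its speed; a pose out of reach is approached as far as the arm can. A call with a gripper value outside its range is refused whole. The fingers move at their own pace and stop on an object; the grip force is fixed at half the most. Time passes only in rows, so rows that repeat a pose let the fingers close. It gives the time, the measured TCP pose, the force, the opening and the grip force at its end, in the units of the state.
- ctrl.read_state(): the state, without advancing time (a new reading comes with each control period).
- ctrl.get_image(name): name is "scene" or "top" or "wrist"; returns (picture, depth): 480x640x3 uint8, red, green, blue; 480x640 float32, mm along the optical axis (not along the pixel's ray), 0 where there is no reading.
- ctrl.calibration(name): a dict with "vfov" (degrees; the focal length in pixels is half the picture's height over the tangent of half this angle, whatever the lens; pixels are square), "cx", "cy" (the principal point, pixels), "k1" (the pictures are not rectified: a ray, as slopes to the right and down, at radius r is drawn at 1 + k1 r^2 times it, then the intrinsics apply), "extrinsics" (4x4, takes a point from camera to world coordinates); the wrist camera has in their place "mount" (4x4, takes a point from camera to tool coordinates, whose origin is the TCP and whose axes are the flange's). Camera axes: x right, y down, z forward; pixel columns grow to the right and rows downward; lengths in mm; the calibration is good to about 2 mm. A picture is of the moment at which its call begins: read the wrist's pose just before it. calibration takes no time and is no camera call.
- ctrl.finish_job(): hands the job in; it is judged then, once.
Trained networks look in the newest picture that a camera, given by its name, has taken for a name from the list of things; names that differ only in an ending like _2 or _b are one class to them, and where a whole thing is asked for, a point or a joint stands for the part that bears it (a point fixed in the world has none). Each returns a list of dicts, best first, with "confidence" (0 to 1); they miss things now and then, are a little off and sometimes report something else, mostly with a low value. They report only what shows in the picture. A call takes as long as a camera call. They do not tell look-alikes from the thing itself.
- ctrl.search_frame(camera, name): "bbox" ([left, top, right, bottom] in pixels, round what is visible of it).
- ctrl.trace(camera, name): "pixels" (480x640 bool, what is visible of it) and "bbox" ([left, top, right, bottom] in pixels, round what is visible of it).
The state is a dict: "clock": time; "qpos": joint angles; "qd": joint speeds; "tau": joint torques, N m; "eef_pos": TCP position; "tool_rot": TCP orientation; "force": force on the tool from outside, world axes, zero at the start; "torque": the same for the moment, N m; "width": finger opening in mm; "gripper_force": force on a finger pad.
Only numpy, scipy, OpenCV 4.12 (cv2) and the standard library are available. Lean on these libraries where they do the work, as an engineer would, in place of code of your own. Each camera call takes 0.05 s, during which the arm holds its last target. There are 200 camera calls.

## Working session

There is one attempt and no reset: what is moved stays moved. The work goes in short steps, Python scripts to look and compute and a tool call to move; the robot and the scene stay as the last step left them, time stands still between calls to the robot, and variables do not carry over. Pictures are saved under pics/ and viewed, at most 10 in all, crops included, and the job is handed in when it is done.

Besides the shell and the picture viewer there is one more tool, called after "Emit:" as name(argument=value, ...), one argument or row to a line, values as JSON. play_rows: Moves the arm, as the interface text tells. Its arguments: {"type":"object","properties":{"targets":{"type":"array"}},"required":["targets"]}

```bash
mkdir -p pics; cat > h.py <<'E'
import numpy as np, cv2
from cell import ctrl
from scipy.spatial.transform import Rotation as R
def T_tool(s=None):
    s=s or ctrl.read_state(); T=np.eye(4); T[:3,:3]=R.from_euler('xyz',s['tool_rot']).as_matrix(); T[:3,3]=s['eef_pos']; return T
def cam(name):
    c=ctrl.calibration(name); f=240/np.tan(np.radians(c['vfov'])/2)
    E=np.array(c['extrinsics']) if 'extrinsics' in c else T_tool()@np.array(c['mount'])
    K=np.array([[f,0,c['cx']],[0,f,c['cy']],[0,0,1]]); return K,c['k1'],E
def und(K,k1,uv):
    d=(np.asarray(uv,float).reshape(-1,2)-K[:2,2])/K[0,0]; x=d.copy()
    for _ in range(20): x=d/(1+k1*(x**2).sum(1,keepdims=True))
    return x
def cloud(name,depth,uv,cm=None):
    K,k1,E=cm or cam(name); uv=np.asarray(uv).reshape(-1,2); z=depth[uv[:,1].astype(int),uv[:,0].astype(int)]
    x=und(K,k1,uv); P=np.c_[x*z[:,None],z]; return P@E[:3,:3].T+E[:3,3]
def proj(name,P,cm=None):
    K,k1,E=cm or cam(name); p=(np.asarray(P).reshape(-1,3)-E[:3,3])@E[:3,:3]; x=p[:,:2]/p[:,2:]
    x=x*(1+k1*(x**2).sum(1,keepdims=True)); return x*K[0,0]+K[:2,2]
def save(fn,im): cv2.imwrite('pics/'+fn,im[:,:,::-1])
E
python3 - <<'E'
from h import *
for n in ['scene','top']:
    im,d=ctrl.get_image(n); save(n+'0.png',im); np.save(n+'0.npy',d)
    for t in ['hub','positioner','arbor','bracket','nut','tin']:
        for r in ctrl.search_frame(n,t)[:3]:
            b=r['bbox']; u=[int((b[0]+b[2])/2),int((b[1]+b[3])/2)]
            print(n,t,round(r['confidence'],2),np.round(b),cloud(n,d,[u])[0].round())
s=ctrl.read_state(); print(s['clock'],s['eef_pos'],s['tool_rot'],s['force'],s['width']); print(ctrl.calibration('wrist'))
E
```

```text
scene hub 0.57 [396. 318. 451. 374.] [ 395. -475.   28.]
scene hub 0.55 [342. 266. 396. 313.] [ 429. -340.   32.]
scene positioner 0.69 [200. 137. 294. 250.] [402. -71. 102.]
scene positioner 0.23 [285. 289. 322. 343.] [ 297. -336.   53.]
scene arbor 0.95 [201. 138. 276. 220.] [405. -46. 121.]
scene bracket 0.73 [236. 266. 286. 312.] [ 314. -216.   23.]
scene nut 0.58 [278. 268. 294. 281.] [ 376. -203.   13.]
scene tin 0.57 [284. 290. 322. 342.] [ 297. -333.   51.]
top hub 0.92 [409. 227. 448. 263.] [ 413. -470.   -3.]
top hub 0.62 [182. 202. 271. 272.] [416. -36. 139.]
top hub 0.61 [347. 214. 385. 253.] [ 444. -330.   -3.]
top positioner 0.88 [185. 204. 271. 271.] [414. -40. 138.]
top arbor 0.87 [178. 203. 252. 267.] [421. -14. 139.]
top bracket 0.78 [290. 271. 341. 304.] [ 318. -213.   54.]
top nut 0.73 [351. 276. 376. 300.] [ 315. -315.   57.]
top nut 0.57 [301. 254. 315. 266.] [ 387. -196.   -0.]
top tin 0.92 [351. 276. 375. 301.] [ 313. -315.   53.]
0.7 [251.76731471 599.25658605 256.32851983] [-3.14158176e+00 -2.71453450e-05  2.74382793e+00] [-0.32880539  0.43258787 -1.10895117] 85.29163080156174
{'vfov': 60.04738050997722, 'cx': 315.1128254330148, 'cy': 238.83418873092836, 'k1': -0.015674370967693356, 'mount': array([[ 1.33103966e-03, -9.54122443e-01, -2.99413746e-01,
         7.80875225e+01],
       [ 9.99998887e-01,  1.47161255e-03, -2.44011464e-04,
        -1.04349612e+00],
       [ 6.73437841e-04, -2.99413088e-01,  9.54123341e-01,
        -1.18113057e+02],
       [ 0.00000000e+00,  0.00000000e+00,  0.00000000e+00,
         1.00000000e+00]])}
```

View pics/scene0.png

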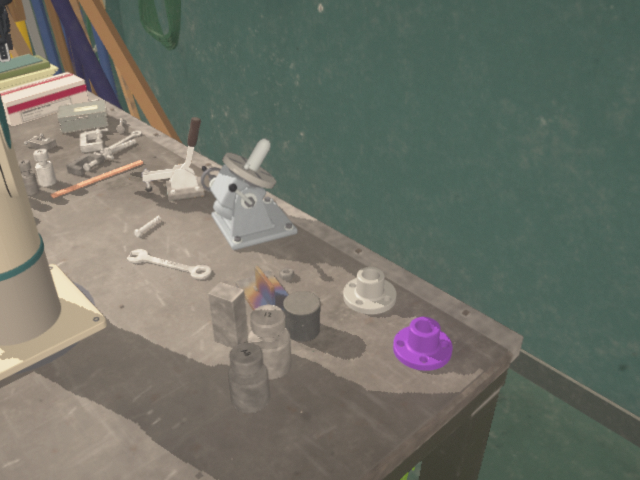

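View pics/top0.png

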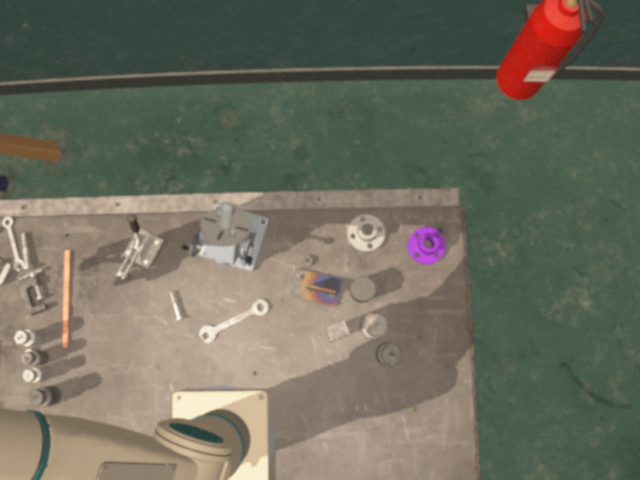

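The scene view shows the bare steel hub at (370,290) and the purple look-alike at (423,343). The positioner is at (250,200), with its arbor nose near (260,150). In the top view the same things are at (366,233), (427,245) and (228,235). Only those two could be taken for the hub, and I choose the grey one. Next I measure the arbor and the hub from depth.

```bash
python3 - <<'E'
from h import *
import sys
out=[]
for n,b in [('scene',(190,125,305,255)),('top',(175,195,280,275))]:
    im=cv2.imread(f'pics/{n}0.png'); c=im[b[1]:b[3],b[0]:b[2]]; out.append(cv2.resize(c,(400,int(400*c.shape[0]/c.shape[1])),interpolation=cv2.INTER_CUBIC))
    for t in ['arbor','positioner']:
        for r in ctrl.trace(n,t)[:2]:
            v,u=np.nonzero(r['pixels']); d=np.load(n+'0.npy'); P=cloud(n,d,np.c_[u,v]); P=P[(P[:,2]>2)&(P[:,2]<300)&(P[:,0]>250)]
            print(n,t,round(r['confidence'],2),len(P),np.percentile(P,[2,50,98],axis=0).round().tolist())
            np.save(f'pc_{n}_{t}.npy',P)
    r=[q for q in ctrl.trace(n,'hub')]
    for q in r:
        v,u=np.nonzero(q['pixels']); P=cloud(n,d,np.c_[u,v]); Q=P[(P[:,2]>36)&(P[:,2]<60)]
        F=P[(P[:,2]>6)&(P[:,2]<20)]
        if len(F) and len(Q): print('hub',q['bbox'],(Q.min(0)+Q.max(0)).round()/2,(F.min(0)+F.max(0)).round()/2, np.median(Q[:,2]),np.median(F[:,2]))
h=max(o.shape[0] for o in out); 
save('crop.png',np.hstack([np.pad(o,((0,h-o.shape[0]),(0,0),(0,0))) for o in out])[:,:,::-1])
E
```

```text
scene arbor 0.75 2575 [[372.0, -80.0, 54.0], [407.0, -40.0, 115.0], [474.0, 45.0, 167.0]]
scene positioner 0.89 5670 [[370.0, -101.0, 7.0], [407.0, -58.0, 78.0], [498.0, 42.0, 159.0]]
hub [344.4, 267.6, 395.1, 313.8] [ 442.5 -329.    43. ] [ 443.5 -328.    13. ] 45.273993116688075 12.692784248044745
hub [393.2, 315.6, 455.7, 372.5] [ 410.5 -464.    42.5] [ 410. -463.   13.] 44.91438915048957 12.422680758077604
hub [236.8, 264.3, 286.4, 308.8] [ 313.  -225.5   45.5] [ 326. -208.   13.] 49.10865119964387 8.879625705089666
top arbor 0.94 2406 [[375.0, -77.0, 63.0], [419.0, -27.0, 121.0], [474.0, 45.0, 168.0]]
top positioner 0.91 3649 [[371.0, -99.0, 8.0], [420.0, -42.0, 107.0], [490.0, 44.0, 166.0]]
hub [410.5, 227.3, 448.4, 264.6] [ 410.  -462.5   45. ] [ 410.  -463.5   13. ] 45.5531257893723 12.303427614314614
hub [347.6, 277.5, 374.5, 300.1] [ 313.  -314.5   49.5] [ 303. -294.   13.] 54.98819160278981 17.66368281247037
```

View pics/crop.png

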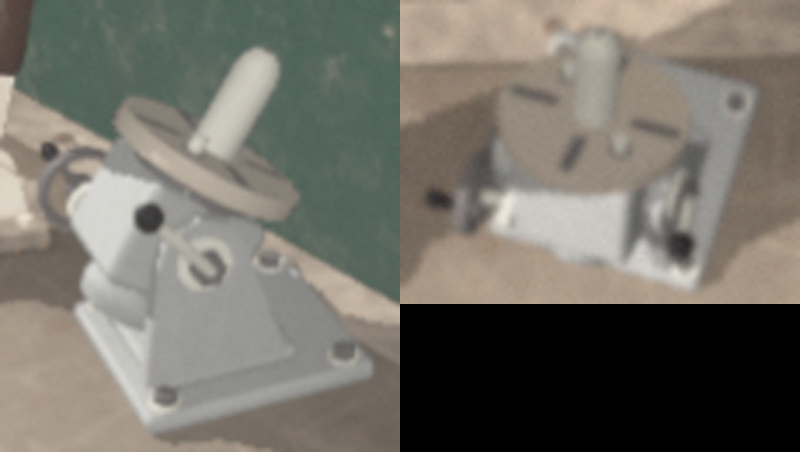

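```bash
cat > fit.py <<'E'
from h import *
from scipy.optimize import least_squares
def fit(P,az=-105.):
    # model: plate plane at origin o, normal n(az, elev 55), arbor cylinder r=12.5, plate disc r=52
    def nrm(az,el): a,e=np.radians([az,el]); return np.array([np.cos(e)*np.cos(a),np.cos(e)*np.sin(a),np.sin(e)])
    def surf(p):
        n=nrm(p[3],p[4]); d=P-p[:3]; h=d@n; r=np.linalg.norm(d-np.outer(h,n),axis=1)
        hc=np.clip(h,0,46); cyl=np.sqrt((r-12.5)**2*(1)+(h-hc)**2)
        nose=np.abs(np.sqrt(np.maximum(h-46,0)**2+r**2)-12.5)
        cyl=np.where(h>46,nose,cyl)
        plate=np.hypot(h,np.maximum(r-52,0)); rim=np.hypot(r-52,np.maximum(-h-12,0)+np.maximum(h,0))
        return np.minimum(np.minimum(np.minimum(cyl,plate),rim),8.)
    best=None
    for a0 in (-90,-105,-120,-75):
        p0=np.r_[np.median(P,0),a0,55.]
        p0[:3]=P0
        s=least_squares(surf,p0,loss='soft_l1',x_scale=[5,5,5,5,2])
        if best is None or s.cost<best.cost: best=s
    p=best.x; return p,nrm(p[3],p[4]),surf(p)
if __name__=='__main__':
    for f in ['scene','top','both']:
        P=np.load(f'pc_{f}_arbor.npy') if f!='both' else np.r_[np.load('pc_scene_arbor.npy'),np.load('pc_top_arbor.npy')]
        P=P[(P[:,0]>340)&(P[:,0]<520)&(P[:,1]>-130)&(P[:,1]<80)]
        P0=np.median(P,0)
        p,n,r=fit(P); print(f,len(P),p.round(1),n.round(3),np.median(r).round(2),(r<3).mean())
        np.save('arbor_'+f+'.npy',p)
E
python3 fit.py
```

```text
scene 2575 [ 413.   -42.5  116.7 -159.    52.1] [-0.573 -0.22   0.789] 7.46 0.23184466019417477
top 2406 [443.9 -32.1 121.9 -17.3  54.6] [ 0.553 -0.172  0.815] 1.86 0.6097256857855362
both 4981 [ 413.5  -31.2  119.3 -174.8   54.6] [-0.578 -0.053  0.815] 7.84 0.22706283878739209
```

```bash
python3 - <<'E'
from h import *
rng=np.random.default_rng(0)
for f in ['scene','top']:
    P=np.load(f'pc_{f}_arbor.npy'); P=P[(P[:,0]>340)&(P[:,0]<520)&(P[:,1]>-130)&(P[:,1]<80)&(P[:,2]>60)]
    best=0
    for _ in range(4000):
        a,b,c=P[rng.choice(len(P),3,False)]; n=np.cross(b-a,c-a); l=np.linalg.norm(n)
        if l<200: continue
        n/=l; n*=np.sign(n[2]); 
        if abs(n[2]-np.sin(np.radians(55)))>.12: continue
        m=abs((P-a)@n)<2
        if m.sum()>best: best=m.sum(); M=m
    Q=P[M]; c=Q.mean(0); n=np.linalg.svd(Q-c)[2][2]; n*=np.sign(n[2]); h=(P-c)@n
    print(f,len(P),best,c.round(1),n.round(3),'az',np.degrees(np.arctan2(n[1],n[0])).round(1),'el',np.degrees(np.arcsin(n[2])).round(1))
    A=P[(h>12)&(h<62)]; 
    # circle fit in plane coords
    e1=np.cross([0,0,1],n); e1/=np.linalg.norm(e1); e2=np.cross(n,e1)
    for lo,hi in [(-5,3),(5,12),(12,25),(25,45),(45,70)]:
        B=P[(h>lo)&(h<hi)]-c
        if len(B): print(lo,hi,len(B),'e1',np.percentile(B@e1,[1,50,99]).round(1),'e2',np.percentile(B@e2,[1,50,99]).round(1))
    print('e1',e1.round(3),'e2',e2.round(3), h.max())
E
```

```text
scene 2465 532 [434.2 -40.9 126.4] [ 0.529 -0.176  0.83 ] az -18.4 el 56.1
-5 3 636 e1 [-40.4  -6.7  59.1] e2 [-53.3   3.3  43.8]
5 12 62 e1 [-15.1   1.8  15.7] e2 [-17.2  -1.   17.7]
12 25 103 e1 [-2.4  3.1 16. ] e2 [-16.7  -2.3   5.4]
25 45 156 e1 [-1.8  3.4 18. ] e2 [-18.2  -2.7   4.8]
45 70 99 e1 [-1.   6.3 18.8] e2 [-18.4  -4.    3.8]
e1 [ 0.315  0.949 -0.   ] e2 [-0.788  0.261  0.558] 58.61155024151368
top 2371 910 [435.8 -32.7 127.3] [ 0.543 -0.173  0.822] az -17.7 el 55.3
-5 3 1166 e1 [-47.5  -4.   50.7] e2 [-54.    2.5  42.6]
5 12 54 e1 [-23.4  -0.1  39.6] e2 [-33.8   1.6  30.9]
12 25 62 e1 [-9.3  0.8 17.6] e2 [-20.6   0.2   4.4]
25 45 84 e1 [-9.7 -1.5 12.3] e2 [-10.3  -0.    4.5]
45 70 83 e1 [-9.1  0.9 12.1] e2 [-11.5  -2.6   5.4]
e1 [ 0.304  0.953 -0.   ] e2 [-0.783  0.25   0.57 ] 59.68341404518433
```

The faceplate faces about -18° in azimuth, away from the robot, and both cameras agree on this. That contradicts the text, so I trust the measurement. The rows can't tilt the tool. I'll therefore grip the neck with the jaws along the tilt axis and let the round nose pivot the hub in the pads. First I look at the pins with the wrist camera.

```bash
cat >> h.py <<'E'
def go(p,yaw,base=None):
    T=T_tool() if base is None else base; d=(np.asarray(p)-T[:3,3])@T[:3,:3]/10
    y0=np.degrees(np.arctan2(T[1,0],T[0,0])); s=(y0-yaw+180)%360-180
    print('yaw0',y0.round(1),'rows d(cm)',d.round(2),'spin',round(s,1))
E
python3 -c "
from h import *
go((480,150,300),80); print(ctrl.read_state()['clock'])"
```

```text
yaw0 157.2 rows d(cm) [-38.44 -32.58  -4.37] spin 77.2
1.0
```

Emit:
play_rows(
  targets=[
    [0,-38.4,-32.6,-4.4,77],
    [0,-38.4,-32.6,-4.4,77],
    [0,-38.4,-32.6,-4.4,77],
    [0,-38.4,-32.6,-4.4,77],
    [0,-38.4,-32.6,-4.4,77],
    [0,-38.4,-32.6,-4.4,77],
    [0,-38.4,-32.6,-4.4,77],
    [0,-38.4,-32.6,-4.4,77],
    [0,-38.4,-32.6,-4.4,77],
    [0,-38.4,-32.6,-4.4,77],
  ],
)

```text
clock: 2.0
eef_pos: [477.6, 153.4, 300.3]
tool_rot: [3.141, -0.0, 1.397]
force: [0.7, 0.1, -0.1]
width: 85.6
gripper_force: 0.0
```

```bash
python3 -c "
from h import *
go((452,-41,303),-18); s=ctrl.read_state(); print(s['clock'],s['eef_pos'],s['qpos'].round(2) if hasattr(s['qpos'],'round') else s['qpos'])"
```

```text
yaw0 80.1 rows d(cm) [-19.58   0.84  -0.28] spin 98.1
2.0 [477.57117626 153.35243151 300.27926602] [-0.7   0.39  0.46  1.88 -0.22  0.92 -0.31]
```

Emit:
play_rows(
  targets=[
    [0,-19.6,0.8,-0.3,98],
    [0,-19.6,0.8,-0.3,98],
    [0,-19.6,0.8,-0.3,98],
    [0,-19.6,0.8,-0.3,98],
    [0,-19.6,0.8,-0.3,98],
    [0,-19.6,0.8,-0.3,98],
    [0,-19.6,0.8,-0.3,98],
    [0,-19.6,0.8,-0.3,98],
    [0,-19.6,0.8,-0.3,98],
    [0,-19.6,0.8,-0.3,98],
  ],
)

```text
clock: 3.0
eef_pos: [451.6, -39.4, 303.0]
tool_rot: [-3.141, -0.0, -0.106]
force: [0.6, -0.2, 0.2]
width: 85.5
gripper_force: 0.0
```

Emit:
play_rows(
  targets=[
    [0,0,0,0,12],
    [0,0,0,0,12],
    [0,0,0,0,12],
    [0,0,0,0,12],
  ],
)

```text
clock: 3.4
eef_pos: [451.6, -39.4, 302.8]
tool_rot: [-3.141, -0.0, -0.308]
force: [-0.0, -0.4, 1.0]
width: 85.4
gripper_force: 0.0
```

```bash
python3 - <<'E'
from h import *
s=ctrl.read_state(); print(s['clock'],s['eef_pos'],np.degrees(s['tool_rot']),np.round(s['qpos'],2))
K,k1,E=cm=cam('wrist'); np.savez('w1.npz',K=K,k1=k1,E=E)
im,d=ctrl.get_image('wrist'); save('w1.png',im); np.save('w1.npy',d)
E
```

```text
3.4 [451.55923959 -39.38904096 302.84371545] [-1.79991899e+02 -2.66062849e-03 -1.76288655e+01] [-0.67  0.43  0.99  1.99 -0.44  0.95 -1.34]
```

View pics/w1.png

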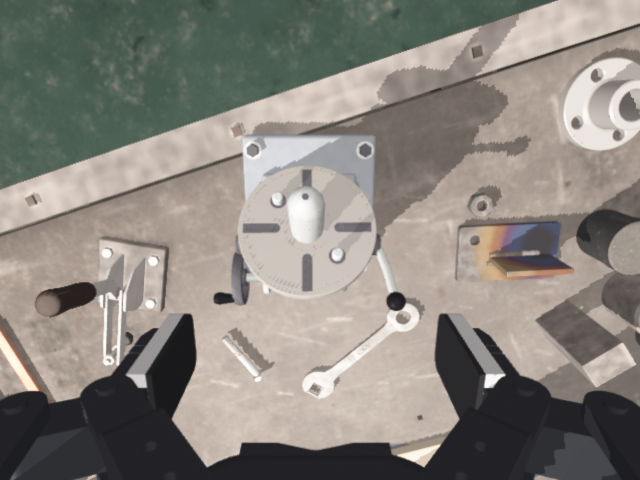

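The wrist view shows the faceplate at (307,232) with the arbor in front of it. The two pins are at (278,199) and (337,255), and the steel hub is at the upper right edge, (620,100). Now I compute the pin angle and the axis.

```bash
python3 - <<'E'
from h import *
from scipy.optimize import least_squares
z=np.load('w1.npz'); cm=(z['K'],float(z['k1']),z['E']); K,k1,E=cm
im=cv2.imread('pics/w1.png'); d=np.load('w1.npy')
v,u=np.mgrid[160:305,232:385]; uv=np.c_[u.ravel(),v.ravel()]; P=cloud('wrist',d,uv,cm)
n=np.array([.543,-.173,.822]); n/=np.linalg.norm(n); c=np.array([435.,-33,127])
for t in (12,6,3,2,2,2):
    h=(P-c)@n; r=np.linalg.norm(P-c-np.outer(h,n),axis=1); Q=P[(abs(h)<t)&(r<52)&(r>16)]
    c=np.median(Q,0) if t>5 else Q.mean(0); n=np.linalg.svd(Q-Q.mean(0))[2][2]; n*=np.sign(n[2])
print(len(Q),'n',n.round(4),'az',np.degrees(np.arctan2(n[1],n[0])).round(2),'el',np.degrees(np.arcsin(n[2])).round(2))
e1=np.cross([0,0,1],n); e1/=np.linalg.norm(e1); e2=np.cross(n,e1)
def ray(uv,h):
    x=und(K,k1,uv); D=np.c_[x,np.ones(len(x))]@E[:3,:3].T; O=E[:3,3]; t=((c+h*n-O)@n)/(D@n); return O+D*t[:,None]
g=cv2.cvtColor(im,cv2.COLOR_BGR2HSV); pins=[]
for (a,b) in [(278,199),(337,255)]:
    w=g[b-11:b+12,a-11:a+12]; m=((w[:,:,1]<45)&(w[:,:,2]>150)).astype(np.uint8)
    nl,lab,st,ce=cv2.connectedComponentsWithStats(m); k=1+np.argmax(st[1:,4]); pins.append(ce[k]+[a-11,b-11]); print(pins[-1],st[k])
X=ray(np.array(pins),7.5); h=(P-c)@n
# measured heights near pins
print('pins',X.round(1),'dist',np.linalg.norm(X[0]-X[1]).round(1)); dv=X[1]-X[0]; ang=np.degrees(np.arctan2(dv@e2,dv@e1))%90
o=X.mean(0)-7.5*n; print('o from pins',o.round(1),'pin angle mod 90 (e1->e2)',ang.round(1))
# disc edge based centre
h=(P-o)@n
A=P[(h>12)&(h<57)]; 
def res(p):
    q=A-o; x=q@e1-p[0]; y=q@e2-p[1]; hh=q@n; rr=np.where(hh>46,np.sqrt(np.maximum(12.5**2-(hh-46)**2*(12.5/12)**2,0)),12.5); return np.hypot(x,y)-rr
s=least_squares(res,[0,0],loss='soft_l1'); print('arbor offset from pin mid e1,e2',s.x.round(2),len(A),'top h',np.percentile(h[(h<70)],99.9).round(1))
rim=P[(abs(h)<2)]; q=rim-o; print('disc extents',np.percentile(q@e1,[.5,99.5]).round(1),np.percentile(q@e2,[.5,99.5]).round(1))
np.savez('arb.npz',o=o,n=n,e1=e1,e2=e2,ang=ang)
# rough hub
ctr=cloud('wrist',d,[[620,60],[590,125],[600,100]],cm); print('hub pts',ctr.round(0))
go((443-0,-328,200),-36)
E
```

```text
10100 n [ 0.5468 -0.1728  0.8193] az -17.54 el 55.01
[277.79392625 198.47722343] [  0   0  23  23 461]
[337.01304348 254.58695652] [  0   0  23  23 460]
pins [[470.1 -17.4 117.4]
 [423.2 -48.  142.2]] dist 61.2
o from pins [442.5 -31.4 123.6] pin angle mod 90 (e1->e2) 45.1
arbor offset from pin mid e1,e2 [ 0.02 -2.38] 1340 top h 58.7
disc extents [-49.9  49.8] [-51.3  48.6]
hub pts [[ 480. -343.   12.]
 [ 430. -309.   13.]
 [ 453. -310.   31.]]
yaw0 -17.6 rows d(cm) [ 7.93 27.76 10.28] spin 18.4
```

```bash
python3 - <<'E'
from h import *
go((460,-334,220),-17.6)
E
```

```text
yaw0 -17.6 rows d(cm) [ 9.73 27.82  8.28] spin -0.0
```

Emit:
play_rows(
  targets=[
    [0,9.7,27.8,0,0],
    [0,9.7,27.8,0,0],
    [0,9.7,27.8,0,0],
    [0,9.7,27.8,4,0],
    [0,9.7,27.8,8.3,0],
    [0,9.7,27.8,8.3,0],
    [0,9.7,27.8,8.3,0],
    [0,9.7,27.8,8.3,0],
    [0,9.7,27.8,8.3,0],
  ],
)

```text
clock: 4.35
eef_pos: [459.1, -333.6, 219.8]
tool_rot: [-3.141, 0.001, -0.31]
force: [-0.9, 0.2, 0.6]
width: 85.4
gripper_force: 0.0
```

```bash
python3 - <<'E'
from h import *
K,k1,E=cm=cam('wrist'); s=ctrl.read_state(); print(s['clock'],s['eef_pos'],s['force'])
im,d=ctrl.get_image('wrist'); save('w2.png',im); np.save('w2.npy',d); np.savez('w2.npz',K=K,k1=k1,E=E)
v,u=np.mgrid[0:480,0:640]; uv=np.c_[u.ravel(),v.ravel()]; P=cloud('wrist',d,uv,cm)
near=np.hypot(P[:,0]-443,P[:,1]+329)<70
F=P[near&(abs(P[:,2]-12.5)<4)]; N=P[near&(P[:,2]>41)&(P[:,2]<52)]
for nm,A in (('flange',F),('neck',N)):
    (cx,cy),r=cv2.minEnclosingCircle(A[:,:2].astype(np.float32)); print(nm,len(A),round(cx,1),round(cy,1),round(r,1),np.median(A[:,2]).round(1))
(cx,cy),r=cv2.minEnclosingCircle(N[:,:2].astype(np.float32))
(fx,fy),r=cv2.minEnclosingCircle(F[:,:2].astype(np.float32))
# holes: deep points at radius ~31 from flange centre
q=P[:,:2]-[fx,fy]; rad=np.hypot(*q.T); H=(abs(rad-31)<9)&(P[:,2]<7)
a=np.degrees(np.arctan2(q[:,1],q[:,0]))[H]; hist=np.histogram(a,bins=72,range=(-180,180))[0]; print(hist.tolist())
m4=np.degrees(np.angle(np.exp(4j*np.radians(a)).mean()))/4; print('hole ang mod90',m4%90, H.sum())
# pins refined
z=np.load('w1.npz'); cm=(z['K'],float(z['k1']),z['E']); K,k1,E=cm
A=np.load('arb.npz'); im=cv2.imread('pics/w1.png'); d=np.load('w1.npy'); X=[]
for (a,b) in [(278,199),(337,255)]:
    w=cv2.cvtColor(im[b-12:b+13,a-12:a+13],cv2.COLOR_BGR2GRAY); _,m=cv2.threshold(w,0,1,cv2.THRESH_OTSU); nl,lab,st,ce=cv2.connectedComponentsWithStats(m); k=lab[12,12]; print(ce[k]+[a-12,b-12],st[k])
E
```

```text
4.35 [ 459.08058529 -333.64213692  219.77680655] [-0.87011356  0.22134153  0.55659216]
flange 4731 442.6 -329.1 42.4 12.5
neck 1675 443.0 -329.0 21.7 46.2
[0, 8, 13, 13, 3, 0, 0, 0, 0, 0, 0, 0, 0, 0, 0, 0, 0, 0, 24, 49, 52, 26, 1, 0, 0, 0, 0, 0, 0, 0, 0, 0, 0, 0, 0, 0, 1, 26, 42, 45, 41, 0, 0, 0, 0, 0, 0, 0, 0, 0, 3, 5, 3, 0, 0, 16, 37, 31, 19, 0, 0, 0, 0, 0, 0, 0, 0, 0, 0, 0, 0, 0]
hole ang mod90 13.28137795167661 458
[276.34782609 199.37757437] [  0   0  25  25 437]
[336.93050193 254.57335907] [  0   0  25  25 518]
```

```bash
python3 - <<'E'
import cv2,numpy as np
a=cv2.imread('pics/w2.png')[60:420,140:500]; b=cv2.imread('pics/w1.png')[150:310,225:385]
cv2.imwrite('pics/w2c.png',np.hstack([cv2.resize(a,(400,400)),cv2.resize(b,(400,400),interpolation=cv2.INTER_CUBIC)]))
E
```

```text
(no output)
```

View pics/w2c.png

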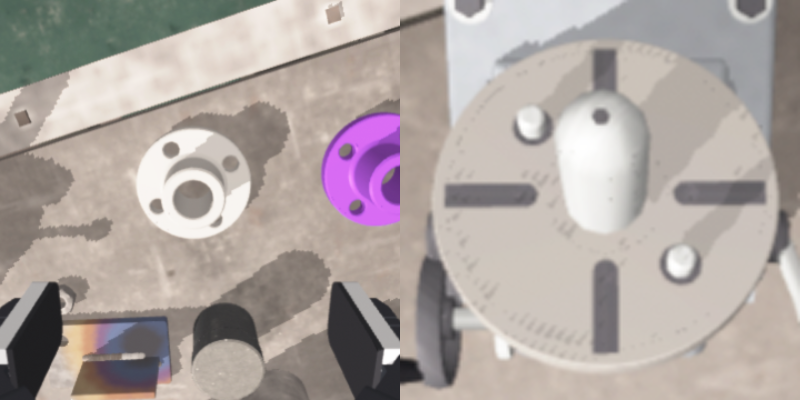

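The crop confirms the grey hub with its four holes and shows the purple look-alike beside it at crop (360,170). On the faceplate the pin bases are at w1 pixels (277.8,200) and (337,255.6), and the arbor tip dimple is at (305,197). One refinement follows.

```bash
python3 - <<'E'
from h import *
z=np.load('w1.npz'); K,k1,E=z['K'],float(z['k1']),z['E']; A=np.load('arb.npz'); n=A['n'];e1=A['e1'];e2=A['e2'];o=A['o']
def ray(uv,c,n,K,k1,E):
    x=und(K,k1,uv); D=np.c_[x,np.ones(len(x))]@E[:3,:3].T; O=E[:3,3]; t=((c-O)@n)/(D@n); return O+D*t[:,None]
X=ray([[277.8,200],[337,255.6]],o,n,K,k1,E); dv=X[1]-X[0]; tip=ray([[305,196.8]],o+58*n,n,K,k1,E)[0]
om=X.mean(0); print('len',np.linalg.norm(dv).round(1),'pin ang',(np.degrees(np.arctan2(dv@e2,dv@e1))%90).round(1),'o pins',om.round(1),'o tip',(tip-58*n).round(1))
im=cv2.imread('pics/w1.png')
z=np.load('w2.npz'); K,k1,E=z['K'],float(z['k1']),z['E']; d=np.load('w2.npy')
v,u=np.mgrid[100:320,220:420]; uv=np.c_[u.ravel(),v.ravel()]; P=cloud('w',d,uv,(K,k1,E)); Y=ray(uv,np.array([0,0,12.4]),np.array([0,0,1.]),K,k1,E)
q=Y[:,:2]-[442.8,-329.05]; m=(P[:,2]<10)&(abs(np.hypot(*q.T)-31)<8.5)
a=np.degrees(np.arctan2(q[:,1],q[:,0]))
for c0 in (-167,-77,13,103):
    k=m&(abs((a-c0+180)%360-180)<22)
    (x,y),r=cv2.minEnclosingCircle(q[k].astype(np.float32)); me=q[k].mean(0)
    print(c0,k.sum(),'circ',round(x,1),round(y,1),round(r,1),'ang',np.degrees(np.arctan2(y,x)).round(1),'mean ang',np.degrees(np.arctan2(me[1],me[0])).round(1),np.hypot(*me).round(1))
E
```

```text
len 62.5 pin ang 45.3 o pins [443.8 -31.6 122.7] o tip [443.6 -31.6 122.9]
-167 50 circ -30.8 -8.1 5.2 ang -165.4 mean ang -164.5 33.4
-77 156 circ 7.5 -30.0 5.8 ang -76.0 mean ang -75.9 31.2
13 166 circ 30.5 7.1 5.9 ang 13.1 mean ang 13.0 31.4
103 120 circ -6.5 30.1 5.7 ang 102.2 mean ang 101.7 31.5
```

```bash
python3 - <<'E'
from h import *
go((442.8,-329.05,90),-32.1)
E
```

```text
yaw0 -17.7 rows d(cm) [-1.73  0.15 13.02] spin 14.4
```

Emit:
play_rows(
  targets=[
    [0,-1.73,0.15,4,14.4],
    [0,-1.73,0.15,8,14.4],
    [0,-1.73,0.15,11.5,14.4],
    [0,-1.73,0.15,13,14.4],
    [0,-1.73,0.15,13,14.4],
    [0,-1.73,0.15,13,14.4],
  ],
)

```text
clock: 5.0
eef_pos: [443.3, -330.4, 91.3]
tool_rot: [3.141, -0.002, -0.56]
force: [0.3, -0.9, 0.6]
width: 85.8
gripper_force: 0.0
```

```bash
python3 - <<'E'
from h import *
go((442.8,-329.05,43),-32.1); s=ctrl.read_state(); print(s['force'],s['eef_pos'])
E
```

```text
yaw0 -32.1 rows d(cm) [-0.12 -0.09  4.83] spin 0.0
[ 0.32173687 -0.85025195  0.61008066] [ 443.25590423 -330.39238065   91.30442828]
```

Emit:
play_rows(
  targets=[
    [0,-0.1,-0.1,2,0],
    [0,-0.1,-0.1,4,0],
    [0,-0.1,-0.1,4.8,0],
    [0,-0.1,-0.1,4.8,0],
    [0.3,-0.1,-0.1,4.8,0],
    [0.3,-0.1,-0.1,4.8,0],
    [0.4,-0.1,-0.1,4.8,0],
    [0.45,-0.1,-0.1,4.8,0],
    [0.5,-0.1,-0.1,4.8,0],
    [0.55,-0.1,-0.1,4.8,0],
  ],
)

```text
clock: 6.0
eef_pos: [443.2, -327.3, 42.7]
tool_rot: [-3.138, -0.0, -0.56]
force: [0.9, 4.1, 8.7]
width: 41.7
gripper_force: 59.8
```

Emit:
play_rows(
  targets=[
    [0.6,0,0,0,0],
    [0.7,0,0,0,0],
    [0.8,0,0,0,0],
    [1,0,0,0,0],
    [1,0,0,0,0],
    [1,0,0,0,0],
    [1,0,0,0,0],
  ],
)

```text
clock: 6.7
eef_pos: [443.2, -327.3, 42.7]
tool_rot: [-3.138, -0.001, -0.56]
force: [1.1, 4.9, 8.7]
width: 42.0
gripper_force: 59.8
```

Emit:
play_rows(
  targets=[
    [1,0,0,-1,0],
    [1,0,0,-3,0],
    [1,0,0,-7,0],
    [1,0,0,-11,0],
    [1,0,0,-15,0],
    [1,0,0,-19,0],
    [1,0,0,-20,0],
    [1,0,0,-20,0],
  ],
)

```text
clock: 7.5
eef_pos: [442.0, -328.7, 242.3]
tool_rot: [-3.141, -0.002, -0.561]
force: [0.1, 0.7, -8.1]
width: 41.7
gripper_force: 63.4
```

```bash
python3 - <<'E'
from h import *
s=ctrl.read_state(); print(s['force'],s['torque'],s['eef_pos'],s['width'],np.degrees(s['tool_rot']))
o=np.array([443.7,-31.6,122.8]); n=np.load('arb.npz')['n']; C=o+46*n; print('C',C,'tip',o+58*n,n)
go((C[0],C[1],243),-17.54)
E
```

```text
[ 0.06123578  0.71561976 -8.14512748] [0.07150613 0.00741819 0.02404763] [ 441.99838237 -328.68666257  242.32307171] 41.718875878641384 [-1.79991035e+02 -8.61848223e-02 -3.21359274e+01]
C [468.85149692 -39.54921843 160.48570192] tip [475.41275699 -41.62292759 170.31675459] [ 0.54677167 -0.1728091   0.81925439]
yaw0 -32.1 rows d(cm) [-13.11 -25.91  -0.08] spin -14.6
```

Emit:
play_rows(
  targets=[
    [1,-4,-7,0,-4],
    [1,-8,-14,0,-9],
    [1,-11,-20,0,-14.6],
    [1,-12.5,-24.5,0,-14.6],
    [1,-13.1,-25.9,0,-14.6],
    [1,-13.1,-25.9,0,-14.6],
    [1,-13.1,-25.9,0,-14.6],
    [1,-13.1,-25.9,0,-14.6],
  ],
)

```text
clock: 8.3
eef_pos: [467.3, -38.0, 239.6]
tool_rot: [3.14, 0.004, -0.303]
force: [-0.0, -0.8, -8.1]
width: 41.9
gripper_force: 64.4
```

```bash
python3 - <<'E'
from h import *
K,k1,E=cm=cam('wrist'); s=ctrl.read_state(); print(s['clock'],s['force'],s['eef_pos'],np.degrees(s['tool_rot'])[2])
im,d=ctrl.get_image('wrist'); im2,_=ctrl.get_image('scene'); 
save('hold.png',np.hstack([cv2.resize(im,(400,300)),cv2.resize(im2[80:260,140:380],(400,300))])); np.save('hold.npy',d)
o=np.array([443.7,-31.6,122.8]); n=np.load('arb.npz')['n']; C=o+46*n
go((C[0],C[1],C[2]+2.4+4+43),-17.54)
# held hub: neck top & flange cloud in tool frame
v,u=np.mgrid[0:480,0:640]; uv=np.c_[u.ravel(),v.ravel()]; P=cloud('w',d,uv,cm); T=T_tool(); Q=(P-T[:3,3])@T[:3,:3]
k=(np.hypot(Q[:,0],Q[:,1])<46)&(Q[:,2]>26)&(Q[:,2]<36); print(k.sum(),np.percentile(Q[k],[1,50,99],axis=0).round(1).tolist())
k=(abs(Q[:,1])<17)&(Q[:,2]>-12)&(Q[:,2]<8)&(abs(Q[:,0])<24); print(k.sum(),np.percentile(Q[k],[1,50,99],axis=0).round(1).tolist() if k.any() else '')
E
```

```text
8.3 [-0.01845647 -0.77083313 -8.0508717 ] [467.31581931 -38.04687716 239.63225784] -17.334295847002107
yaw0 -17.6 rows d(cm) [ 0.09 -0.14  3.07] spin -0.1
13547 [[-14.3, -41.1, 26.7], [20.6, -1.1, 31.3], [40.4, 38.7, 35.3]]
8884 [[-20.2, -16.7, -3.9], [2.1, 0.1, -2.2], [20.6, 16.6, 7.7]]
```

View pics/hold.png

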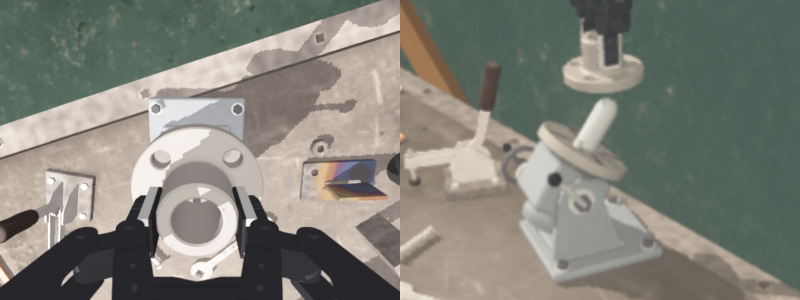

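The hub is held level and centred, neck top about 2.5 mm behind the TCP, with its holes at ±45° to the jaws. In the scene crop the nose is right under the bore. Now I lower it onto the nose.

Emit:
play_rows(
  targets=[
    [1,0.1,-0.1,1,0],
    [1,0.1,-0.1,2,0],
    [1,0.1,-0.1,2.5,0],
    [1,0.1,-0.1,3,0],
    [1,0.1,-0.1,3,0],
    [1,0.1,-0.1,3,0],
  ],
)

```text
clock: 9.0
eef_pos: [470.1, -39.2, 211.8]
tool_rot: [3.141, -0.0, -0.306]
force: [0.3, -0.3, -7.7]
width: 41.5
gripper_force: 64.4
```

```bash
python3 - <<'E'
from h import *
o=np.array([443.7,-31.6,122.8]); n=np.load('arb.npz')['n']; C=o+46*n; s=ctrl.read_state(); print(s['eef_pos']-C, s['force'])
T=T_tool(); L=37
for p in (C+[0,0,45.5],C+np.array([0,0,45.5])):pass
# tilt path: pivot (TCP +6 along z) on arc about C, radius 40; tcp = pivot+[0,0,6]
nh=n[:2]/np.linalg.norm(n[:2])
for th in (0,5,10,15,20,25,30,35):
    t=np.radians(th); m=np.r_[nh*np.sin(t),np.cos(t)]
    for rad in (40,):
        p=C+rad*m+[0,0,6]; print(th,((p-T[:3,3])@T[:3,:3]/10).round(2))
E
```

```text
[ 1.25349987  0.31811711 51.30165577] [ 0.25428294 -0.33002401 -7.70506869]
0 [-0.11  0.07  0.53]
5 [0.24 0.07 0.55]
10 [0.58 0.07 0.59]
15 [0.93 0.07 0.67]
20 [1.26 0.07 0.77]
25 [1.58 0.07 0.9 ]
30 [1.89 0.07 1.07]
35 [2.18 0.07 1.25]
```

Emit:
play_rows(
  targets=[
    [1,0,0.07,0.3,0],
    [1,0.12,0.07,0.35,0],
    [1,0.25,0.07,0.38,0],
    [1,0.35,0.07,0.4,0],
    [1,0.45,0.07,0.42,0],
    [1,0.6,0.07,0.45,0],
    [1,0.6,0.07,0.45,0],
  ],
)

```text
clock: 9.7
eef_pos: [472.9, -40.6, 207.2]
tool_rot: [-3.14, 0.006, -0.306]
force: [-8.3, 2.6, 3.0]
width: 41.4
gripper_force: 65.5
```

```bash
cat >> h.py <<'E'
def tilt():
    cm=cam('wrist'); s=ctrl.read_state(); T=T_tool(s); im,d=ctrl.get_image('wrist')
    v,u=np.mgrid[100:420:1,150:490:1]; uv=np.c_[u.ravel(),v.ravel()]; P=cloud('w',d,uv,cm); Q=(P-T[:3,3])@T[:3,:3]
    # flange top plane: points at x>22 or so, within 60 of the tcp
    k=(Q[:,0]>10)&(abs(Q[:,1])<34)&(np.linalg.norm(Q,axis=1)<70)&(Q[:,2]>-5); Q=Q[k]; rng=np.random.default_rng(0); best=0
    for _ in range(1500):
        a,b,c=Q[rng.choice(len(Q),3,False)]; n=np.cross(b-a,c-a); l=np.linalg.norm(n)
        if l<100: continue
        n/=l; n*=-np.sign(n[2])
        if n[2]>-.75: continue
        m=abs((Q-a)@n)<1
        if m.sum()>best: best=m.sum(); M=m
    q=Q[M]; c=q.mean(0); n=np.linalg.svd(q-c)[2][2]; n*=-np.sign(n[2])
    print('hub axis in tool',n.round(3),'tilt',np.degrees(np.arctan2(n[0],-n[2])).round(1),'side',np.degrees(np.arcsin(n[1])).round(1),'dist tcp->flange top',((c)@n).round(1),best)
    print('force',np.round(s['force'],1),'torque',np.round(s['torque'],2),'pos',np.round(s['eef_pos'],1),'t',s['clock']); return im
E
python3 -c "
from h import *
tilt()"
```

```text
hub axis in tool [ 0.026 -0.008 -1.   ] tilt 1.5 side -0.4 dist tcp->flange top -30.2 7191
force [-8.3  2.6  3. ] torque [0.57 2.07 0.05] pos [472.9 -40.6 207.2] t 9.7
```

Emit:
play_rows(
  targets=[
    [1,0.1,0,0,0],
    [1,0.2,0,0.02,0],
    [1,0.3,0,0.05,0],
    [1,0.4,0,0.08,0],
    [1,0.5,0,0.1,0],
    [1,0.5,0,0.1,0],
  ],
)

```text
clock: 10.35
eef_pos: [475.7, -41.4, 206.1]
tool_rot: [-3.139, 0.011, -0.306]
force: [-11.8, 3.3, 7.4]
width: 42.0
gripper_force: 65.9
```

```bash
python3 -c "
from h import *
tilt()"
```

```text
hub axis in tool [ 0.087 -0.005 -0.996] tilt 5.0 side -0.3 dist tcp->flange top -30.1 6743
force [-11.8   3.3   7.4] torque [0.9  3.09 0.07] pos [475.7 -41.4 206.1] t 10.35
```

Emit:
play_rows(
  targets=[
    [1,0.15,0,0.02,0],
    [1,0.3,0,0.05,0],
    [1,0.45,0,0.08,0],
    [1,0.6,0,0.12,0],
    [1,0.75,0,0.16,0],
    [1,0.9,0,0.2,0],
    [1,0.9,0,0.2,0],
  ],
)

```text
clock: 11.1
eef_pos: [482.3, -43.3, 203.1]
tool_rot: [-3.139, 0.016, -0.305]
force: [-14.5, 4.3, 2.8]
width: 41.8
gripper_force: 65.7
```

```bash
python3 -c "
from h import *
tilt()"
```

```text
hub axis in tool [ 0.242 -0.002 -0.97 ] tilt 14.0 side -0.1 dist tcp->flange top -30.2 5476
force [-14.5   4.3   2.8] torque [1.09 3.6  0.07] pos [482.3 -43.3 203.1] t 11.1
```

Emit:
play_rows(
  targets=[
    [1,0.15,0,0.05,0],
    [1,0.3,0,0.1,0],
    [1,0.45,0,0.15,0],
    [1,0.6,0,0.2,0],
    [1,0.75,0,0.27,0],
    [1,0.9,0,0.35,0],
    [1,0.9,0,0.35,0],
  ],
)

```text
clock: 11.85
eef_pos: [489.1, -45.1, 198.8]
tool_rot: [-3.139, 0.02, -0.305]
force: [-16.4, 5.0, 0.8]
width: 41.8
gripper_force: 65.1
```

```bash
python3 -c "
from h import *
tilt()
o=np.array([443.7,-31.6,122.8]); n=np.load('arb.npz')['n']; print((ctrl.read_state()['eef_pos']-o)@n, ((ctrl.read_state()['eef_pos']-o)-((ctrl.read_state()['eef_pos']-o)@n)*n))"
```

```text
hub axis in tool [ 0.4   -0.001 -0.917] tilt 23.6 side -0.1 dist tcp->flange top -31.0 3852
force [-16.4   5.    0.8] torque [1.34 4.06 0.03] pos [489.1 -45.1 198.8] t 11.85
89.4350585169296 [-3.48091605  1.98045173  2.74091465]
```

```bash
cat >> h.py <<'E'
def neck(save_as=None,ft=-30.7):
    from scipy.optimize import least_squares
    cm=cam('wrist'); s=ctrl.read_state(); T=T_tool(s); im,d=ctrl.get_image('wrist')
    if save_as: save(save_as,im)
    v,u=np.mgrid[60:440,100:540]; uv=np.c_[u.ravel(),v.ravel()]; P=cloud('w',d,uv,cm); Q=(P-T[:3,3])@T[:3,:3]
    Q=Q[(abs(Q[:,1])<19)&(abs(Q[:,0])<45)&(Q[:,2]>-35)&(Q[:,2]<40)]
    # fit hub: tilt a about y, axis passing x0 (at tool z=0), height of neck top w
    def res(p):
        a=p[0]; n=np.array([np.sin(a),0,-np.cos(a)]); e=np.array([np.cos(a),0,np.sin(a)]); q=Q-[p[1],0,0]; h=q@n-p[2]; x=q@e; r=np.hypot(x,q[:,1]-p[3])
        top=np.hypot(h,np.maximum(np.maximum(r-21.5,13.5-r),0)); side=np.hypot(r-21.5,np.maximum(h,0)+np.maximum(-34-h,0)); fl=np.hypot(h+34,np.maximum(np.maximum(r-42,21.5-r),0)); bore=np.hypot(r-13.5,np.maximum(h,0)+np.maximum(-46-h,0))
        return np.minimum.reduce([top,side,fl,bore,np.full(len(h),6.)])
    best=min((least_squares(res,[np.radians(t),0,3,0],loss='soft_l1',x_scale=[.05,1,1,1]) for t in (0,10,20,30,36)),key=lambda r:r.cost); p=best.x
    a=p[0]; n=np.array([np.sin(a),0,-np.cos(a)]); b=np.array([p[1],p[3],0])+n*(p[2]-46)  # underside centre, tool
    Rm=T[:3,:3]; U=T[:3,3]+Rm@b; N=Rm@n; A=np.load('arb.npz'); o=np.array([443.7,-31.6,122.8]); q=U-o
    print('tilt',np.degrees(a).round(1),'x0,w,y0',p[1:].round(1),'res',np.median(abs(best.fun)).round(2),'| underside h',(q@A['n']).round(1),'e1',(q@A['e1']).round(1),'e2',(q@A['e2']).round(1),'misalign',np.degrees(np.arccos(N@A['n'])).round(1))
    print('force',np.round(s['force'],1),'pos',np.round(s['eef_pos'],1),'t',s['clock'])
E
python3 -c "
from h import *
neck('n1.png')"
```

```text
tilt 23.1 x0,w,y0 [-1.1  3.4  1.3] res 0.41 | underside h 47.0 e1 -0.4 e2 -2.3 misalign 10.8
force [-16.7   5.3   1.8] pos [489.1 -45.1 198.8] t 11.9
```

Emit:
play_rows(
  targets=[
    [1,0.15,0,0.1,0],
    [1,0.3,0,0.2,0],
    [1,0.45,0,0.3,0],
    [1,0.5,0,0.33,0],
    [1,0.5,0,0.33,0],
  ],
)

```text
clock: 12.45
eef_pos: [493.1, -46.2, 195.4]
tool_rot: [-3.138, 0.022, -0.305]
force: [-17.6, 5.3, 1.8]
width: 42.2
gripper_force: 64.0
```

```bash
python3 -c "
from h import *
neck()"
```

```text
tilt 29.6 x0,w,y0 [-1.4  3.1  1.3] res 0.43 | underside h 45.4 e1 -0.2 e2 -2.4 misalign 4.1
force [-17.6   5.3   1.8] pos [493.1 -46.2 195.4] t 12.45
```

Emit:
play_rows(
  targets=[
    [1,0.1,0,0.08,0],
    [1,0.2,0,0.16,0],
    [1,0.3,0,0.22,0],
    [1,0.3,0,0.22,0],
  ],
)

```text
clock: 12.9
eef_pos: [495.8, -46.9, 192.8]
tool_rot: [-3.139, 0.022, -0.305]
force: [-17.2, 5.8, -1.1]
width: 42.0
gripper_force: 61.6
```

```bash
python3 -c "
from h import *
neck()"
```

```text
tilt 34.4 x0,w,y0 [-1.7  2.8  1.3] res 0.43 | underside h 44.4 e1 -0.1 e2 -2.5 misalign 0.7
force [-17.2   5.8  -1.1] pos [495.8 -46.9 192.8] t 12.9
```

Emit:
play_rows(
  targets=[
    [1,-0.15,0,0,0],
    [1,-0.3,0,0,0],
    [1,-0.42,0,0.16,0],
    [1,-0.53,0,0.33,0],
    [1,-0.65,0,0.49,0],
    [1,-0.76,0,0.66,0],
    [1,-0.87,0,0.82,0],
    [1,-0.87,0,0.82,0],
  ],
)

```text
clock: 13.75
eef_pos: [497.0, -47.4, 188.1]
tool_rot: [-3.139, 0.0, -0.306]
force: [-3.2, 2.9, 5.3]
width: 41.8
gripper_force: 60.4
```

```bash
python3 -c "
from h import *
neck()"
```

```text
tilt 41.7 x0,w,y0 [-1.6  2.8  1.2] res 0.45 | underside h 41.5 e1 -0.2 e2 -1.7 misalign 6.7
force [-3.2  2.9  5.3] pos [497.  -47.4 188.1] t 13.75
```

Emit:
play_rows(
  targets=[
    [1,-0.15,0,-0.1,0],
    [1,-0.3,0,-0.2,0],
    [1,-0.45,0,-0.3,0],
    [1,-0.6,0,-0.4,0],
    [1,-0.7,0,-0.47,0],
    [1,-0.7,0,-0.47,0],
  ],
)

```text
clock: 14.4
eef_pos: [491.9, -46.3, 191.4]
tool_rot: [3.14, -0.004, -0.306]
force: [5.9, 0.3, -17.0]
width: 41.5
gripper_force: 63.6
```

```bash
python3 -c "
from h import *
neck()"
```

```text
tilt 36.7 x0,w,y0 [-2.3  3.2  1.3] res 0.44 | underside h 41.0 e1 -0.9 e2 1.0 misalign 1.5
force [  5.9   0.3 -17. ] pos [491.9 -46.3 191.4] t 14.4
```

Emit:
play_rows(
  targets=[
    [1,0.16,0,0.11,0],
    [1,0.04,0,0.28,0],
    [1,-0.07,0,0.44,0],
    [1,-0.19,0,0.6,0],
    [1,-0.3,0,0.77,0],
    [1,-0.42,0,0.93,0],
    [1,-0.42,0,0.93,0],
  ],
)

```text
clock: 15.15
eef_pos: [486.6, -44.8, 182.5]
tool_rot: [-3.141, -0.001, -0.306]
force: [5.6, 0.3, -9.6]
width: 41.7
gripper_force: 64.3
```

```bash
python3 -c "
from h import *
neck()"
```

```text
tilt 37.2 x0,w,y0 [-2.1  3.1  1.4] res 0.47 | underside h 30.6 e1 -1.0 e2 0.8 misalign 2.1
force [ 5.6  0.3 -9.6] pos [486.6 -44.8 182.5] t 15.15
```

Emit:
play_rows(
  targets=[
    [1,-0.12,0,0.16,0],
    [1,-0.23,0,0.33,0],
    [1,-0.35,0,0.49,0],
    [1,-0.46,0,0.66,0],
    [1,-0.57,0,0.82,0],
    [1,-0.69,0,0.98,0],
    [1,-0.8,0,1.15,0],
    [1,-0.8,0,1.15,0],
  ],
)

```text
clock: 16.0
eef_pos: [479.0, -42.4, 171.0]
tool_rot: [-3.141, -0.001, -0.306]
force: [5.1, 0.8, -10.2]
width: 41.5
gripper_force: 64.3
```

```bash
python3 -c "
from h import *
neck()"
```

```text
tilt 37.3 x0,w,y0 [-1.8  2.9  1.4] res 0.54 | underside h 16.6 e1 -1.1 e2 0.6 misalign 2.2
force [  5.1   0.8 -10.2] pos [479.  -42.4 171. ] t 16.0
```

Emit:
play_rows(
  targets=[
    [1,-0.06,0,0.08,0],
    [1,-0.12,0,0.16,0],
    [1,-0.17,0,0.25,0],
    [1,-0.23,0,0.33,0],
    [1,-0.29,0,0.41,0],
    [1,-0.35,0,0.49,0],
    [1,-0.4,0,0.57,0],
    [1,-0.46,0,0.66,0],
    [1,-0.52,0,0.74,0],
    [1,-0.52,0,0.74,0],
  ],
)

```text
clock: 17.05
eef_pos: [474.3, -41.0, 163.8]
tool_rot: [-3.142, -0.002, -0.306]
force: [5.4, 0.7, -7.4]
width: 41.7
gripper_force: 64.3
```

```bash
python3 -c "
from h import *
neck()"
```

```text
tilt 37.5 x0,w,y0 [-1.5  2.8  1.5] res 0.59 | underside h 7.9 e1 -1.2 e2 0.3 misalign 2.4
force [ 5.4  0.7 -7.4] pos [474.3 -41.  163.8] t 17.05
```

Emit:
play_rows(
  targets=[
    [1,-0.06,0,0.08,0],
    [1,-0.12,0,0.16,0],
    [1,-0.17,0,0.25,0],
    [1,-0.23,0,0.33,0],
    [1,-0.29,0,0.41,0],
    [1,-0.29,0,0.41,0],
  ],
)

```text
clock: 17.7
eef_pos: [471.6, -40.2, 159.7]
tool_rot: [-3.141, -0.002, -0.306]
force: [4.4, 1.2, -8.2]
width: 42.0
gripper_force: 64.4
```

```bash
python3 -c "
from h import *
neck()"
```

```text
tilt 37.3 x0,w,y0 [-1.8  3.1  1.2] res 0.61 | underside h 3.0 e1 -1.0 e2 0.4 misalign 2.2
force [ 4.4  1.2 -8.2] pos [471.6 -40.2 159.7] t 17.7
```

Emit:
play_rows(
  targets=[
    [1,-0.06,0,0.08,0],
    [1,-0.12,0,0.16,0],
    [1,-0.17,0,0.25,0],
    [1,-0.23,0,0.33,0],
    [1,-0.29,0,0.41,0],
    [1,-0.35,0,0.49,0],
    [1,-0.35,0,0.49,0],
  ],
)

```text
clock: 18.45
eef_pos: [470.3, -39.9, 158.0]
tool_rot: [-3.138, -0.007, -0.307]
force: [1.1, 2.8, 27.3]
width: 41.2
gripper_force: 67.8
```

```bash
python3 -c "
from h import *
neck()"
```

```text
tilt 36.8 x0,w,y0 [-2.2  3.5  1.2] res 0.63 | underside h 1.0 e1 -0.9 e2 0.2 misalign 1.4
force [ 1.1  2.8 27.3] pos [470.3 -39.9 158. ] t 18.45
```

Emit:
play_rows(
  targets=[
    [1,0,0,-0.1,0],
    [1,-0.1,0,-0.17,0],
    [1,-0.2,0,-0.24,0],
    [1,-0.3,0,-0.3,0],
    [1,-0.3,0,-0.3,0],
  ],
)

```text
clock: 19.0
eef_pos: [469.2, -39.3, 158.4]
tool_rot: [3.141, -0.01, -0.307]
force: [13.2, -0.5, -13.0]
width: 41.6
gripper_force: 64.2
```

```bash
python3 -c "
from h import *
neck()"
```

```text
tilt 35.9 x0,w,y0 [-2.1  3.3  1.2] res 0.64 | underside h 0.5 e1 -0.8 e2 0.5 misalign 0.3
force [ 13.2  -0.5 -13. ] pos [469.2 -39.3 158.4] t 19.0
```

Emit:
play_rows(
  targets=[
    [1,-0.05,0,0.08,0],
    [1,-0.1,0,0.16,0],
    [1,-0.15,0,0.24,0],
    [1,-0.15,0,0.24,0],
  ],
)

```text
clock: 19.45
eef_pos: [469.1, -39.3, 158.1]
tool_rot: [-3.14, -0.013, -0.307]
force: [9.4, 1.5, 11.0]
width: 41.3
gripper_force: 66.5
```

```bash
python3 -c "
from h import *
neck()"
```

```text
tilt 36.0 x0,w,y0 [-2.2  3.4  1.1] res 0.64 | underside h 0.3 e1 -0.8 e2 0.4 misalign 0.3
force [ 9.4  1.5 11. ] pos [469.1 -39.3 158.1] t 19.45
```

Flush on the plate: the force rose by over 20 N for 0.3 mm of travel, and the misalignment is 0.3°. Now I relax the load, open, and back straight up.

Emit:
play_rows(
  targets=[
    [1,0.2,0,0,0],
    [1,0.3,0,-0.05,0],
    [0.6,0.3,0,-0.05,0],
    [0.3,0.3,0,-0.05,0],
    [0,0.3,0,-0.05,0],
    [0,0.3,0,-0.05,0],
    [0,0.3,0,-0.05,0],
    [0,0.3,0,-0.05,0],
    [0,0.3,0,-0.05,0],
  ],
)

```text
clock: 20.4
eef_pos: [465.8, -38.4, 155.6]
tool_rot: [3.141, 0.001, -0.306]
force: [-0.2, 0.2, -0.9]
width: 85.8
gripper_force: 0.0
```

```bash
python3 -c "
from h import *
neck()
s=ctrl.read_state(); print(s['width'],s['gripper_force'])"
```

```text
tilt 34.8 x0,w,y0 [-0.2  6.1  0.9] res 0.63 | underside h 0.1 e1 -0.8 e2 -0.1 misalign 0.2
force [-0.2  0.2 -0.9] pos [465.8 -38.4 155.6] t 20.4
85.57659917948169 0.0
```

Emit:
play_rows(
  targets=[
    [0,0,0,-1,0],
    [0,0,0,-3,0],
    [0,0,0,-6,0],
    [0,0,0,-9,0],
    [0,0,0,-12,0],
    [0,0,0,-14.5,0],
    [0,0,0,-14.5,0],
    [0,0,0,-14.5,0],
  ],
)

```text
clock: 21.25
eef_pos: [466.0, -38.3, 301.2]
tool_rot: [-3.141, -0.001, -0.306]
force: [-0.4, 0.1, -0.6]
width: 85.0
gripper_force: 0.0
```

```bash
python3 - <<'E'
from h import *
cm=cam('wrist'); s=ctrl.read_state(); im,d=ctrl.get_image('wrist'); im2,_=ctrl.get_image('scene')
save('end.png',np.hstack([cv2.resize(im[80:380,120:520],(400,300)),cv2.resize(im2[80:260,140:380],(400,300))]))
A=np.load('arb.npz'); n,e1,e2=A['n'],A['e1'],A['e2']; o=np.array([443.7,-31.6,122.8])
v,u=np.mgrid[120:360,180:440]; P=cloud('w',d,np.c_[u.ravel(),v.ravel()],cm)-o; h=P@n; r=np.hypot(P@e1,P@e2)
k=(r>24)&(r<40)&(abs(h-12)<4); q=P[k]; nn=np.linalg.svd(q-q.mean(0))[2][2]; nn*=np.sign(nn[2]); print('flange top h',np.percentile(h[k],[5,50,95]).round(1),'misalign',np.degrees(np.arccos(nn@n)).round(2),'plate h',np.median(h[(r>46)&(r<50)&(abs(h)<5)]).round(1)); print(s['clock'],s['force'])
E
```

```text
flange top h [10.4 12.  13.1] misalign 0.11 plate h 0.0
21.25 [-0.43022231  0.08065707 -0.57460159]
```

View pics/end.png

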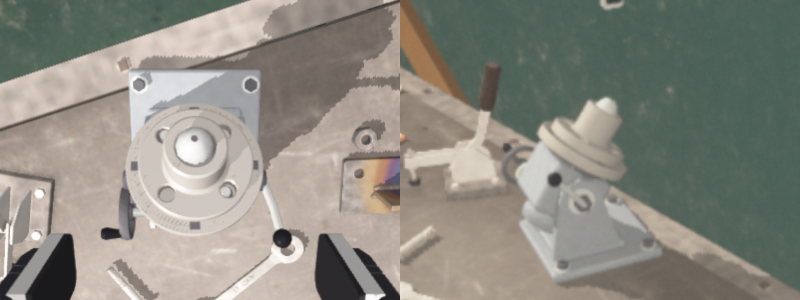

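The hub sits flush: its flange top is 12.0 mm above the plate and it is 0.1° off square. The pins show in the holes at crop (163,133) and (228,190), and the gripper is clear.

```bash
python3 -c "
from cell import ctrl
print(ctrl.finish_job())"
```

```text
the job is handed in; nothing more can be done
None
```

The grey hub is fully home and flush on the faceplate, with both drive pins in its bolt holes, released and handed in at about 21 s; the pins were lined up by camera so no turning by feel was needed, and the arbor heads away from the robot (about -18°), not to its right as the text says.

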